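Shut a sprung case lid and turn both turnbuttons under their strikes

TASK

The lid of the grey steel case is held ajar by its spring. Secure it: with the lid pressed right down, turn both steel turnbuttons on it fully forward, so that each bar points straight out over the front edge under its strike bracket and the lid stays shut by itself. The lid is thin sheet, so press and push only as hard as needed, and leave the things round the case where they stand.

Things in the scene. Friction and masses are not known exactly. Their poses are not given: they have to be found in the camera images.
- case: Flat grey steel case, 170 (x) x 250 (y) x 66 mm high when shut, fixed to the bench. Origin: centre of its underside, on the bench; its x axis points to the hinge side (away from the robot), y to its left, z up. Lid hinged along the back top edge (case x = +85, z = 60 mm). Before the front wall stand two steel bracket strikes, at case y = +80 and -80 mm.
- lid (a joint): Lid angle in rad: 0 = shut (hard stop), 0.11 to 0.17 at the start (front edge 18 to 28 mm up). Plate 170 x 250 x 8 mm; shut, its upper face is at case z = 66, front edge at case x = -85 mm. A spring (9 N m/rad) lifts it again when let go; pressing it shut takes about 9 N at the front edge, 12 to 18 N near the middle, then it is hard against the rim. Lid and buttons stand 60 N.
- left_button (a joint): Angle in rad of the left (+y) turnbutton, a flat steel bar on the lid: 0 = home against its own stop, pointing straight forward (case -x) under its strike; positive = turned inward; 1.57 = lying along case y, pointing to the lid's middle. Starts at 1.0 to 1.5, stays where left (friction 0.05 N m). Pivot at case x = -40, y = +80 mm.
- right_button (a joint): The same for the right (-y) turnbutton, mirror image: pivot at case x = -40, y = -80 mm; 0 = home, pointing straight forward under its strike; positive = turned inward toward the lid's middle (toward +y). Starts at 1.0 to 1.5, stays where left.
- left_tip (a point): Round tip of the left turnbutton's bar, half-way up its thickness, 63 mm from the pivot. The bar is 14 mm wide, with a 20 mm round boss at the pivot; its faces lie 1.5 and 11.5 mm above the lid. Lid fully down: the bar passes under the strike's lip with 2.5 mm to spare. Lid any higher: it runs into the lip's edge or lies on top of it.
- right_tip (a point): Round tip of the right turnbutton's bar, half-way up its thickness, 63 mm from the pivot; the bar is as the left one.
- left_strike (a point): Centre of the underside of the left strike's lip, at case x = -106, y = +80, z = 80 mm. The lip is 30 mm wide in y, 5 mm thick, and reaches from case x = -93 mm forward to a post at x = -114 to -119 mm; open to both sides in y.
- right_strike (a point): The same on the right strike, at case x = -106, y = -80, z = 80 mm.
- chuck_center (a point): Bystander left of the case: a steel drill chuck, 40 mm across and 50 mm high, standing; point at its centre.
- carton_center (a point): Bystander left of the case: a small yellow carton, 30 x 66 x 31 mm; point at its centre.
- block_center (a point): Bystander right of the case: a flat wooden block, 48 x 68 x 22 mm; point at its centre.

How it is judged:
By the outcome, as a careful person would: the job done as asked, in the order asked, and still so for the second after the job is handed in, with the robot touching nothing.
It also fails if it takes over 51 s, if anything falls off the work surface, if the arm or the gripper's body presses on something with over 40 N, if the wrist force passes 120 N, or if a joint passes its speed limit or range.

ROBOT

A 6-joint arm with a two-finger parallel gripper is mounted at the origin on a cart in front of the work surface, level with it; the furniture and walls round the work are solid. World frame = base frame: x ahead of the robot, y to its left, z up, the work surface at z = 0. Lengths are in mm, angles in rad, forces in N, time in s.
With the tool pointing down it reaches from about 350 to 775 mm from the base axis. Payload 7.3 kg.
Tool frame: the origin (TCP) lies midway between the tips of the shut fingers; the grasp point (between the pads) lies 19 mm behind it; z points along the fingers, y is the line along which they close (so a half turn about z gives the same grasp; the last joint's range is limited). The gripper opens to 92 mm and grips with 3 to 60 N. Pads are 19 mm wide; open, the fingers measure 130 mm over their backs; the gripper's body (75 mm by 190 mm) begins 47 mm behind the grasp point.
Start: joints at [-1.363, 0.342, 1.524, -0, 1.275, -0.146], TCP at [181.917, -492.495, 226.741] pointing down, gripper open.
Joint ranges: [-2.53, 2.53], [-0.77, 2.02], [0.04, 2.7], [-1, 4.14], [0.28, 2.66], [-3.11, 3.11]. Speed limits (rad/s): [2.57, 2.57, 3.14, 3.14, 3.14, 3.14].

INTERFACE

Orientations are given as [roll, pitch, yaw] about the fixed x, y, z axes, in that order (R = Rz(yaw) Ry(pitch) Rx(roll)).
In Python, from plant import bot gives the robot as it stands.
- The arm moves only by the tool jog_arm, never from a script. Its arguments are lists of equal length, an entry for each row: "dp": the shift along the tool's x, y, z in m, a list of three; "twist": the turn about the tool's z in degrees. A call has 1 to 10 rows; each row shifts and turns the commanded pose from where the row before left it, along the tool's axes as they then stand; what a row does not reach is not made up. A row lasts 1/8 s, in which the tool goes at most 62.5 mm and 10.7 degrees, less where a joint would pass 70% of its speed; a pose out of reach is approached as far as the arm can. A call is refused whole if a number of a shift passes 0.0625 or a number of a turn 10.7, either way. A call with a gripper value outside its range is refused whole. "jaw" is the finger opening in m, from 0 to 0.0918, set as the call begins (left out, the last holds). The fingers move at their own pace and stop on an object; the grip force is fixed at half the most. Time passes only in rows, so rows that do not move let the fingers close. It gives the time, the measured TCP pose, the force, the opening and the grip force at its end, in the units of the state.
- bot.get_obs(): the state, without advancing time (a new reading comes with each control period).
- bot.capture(name): name is "side" or "top"; returns the picture (420x560x3 uint8, blue, green, red); there is no depth.
- bot.camera_params(name): a dict with "fx", "fy", "cx", "cy" (pixels), "R" (3x3) and "t" (3): a world point X has camera coordinates R X + t. Camera axes: x right, y down, z forward; pixel columns grow to the right and rows downward; lengths in mm; the calibration is good to about 2 mm. A picture is of the moment at which its call begins. camera_params takes no time and is no camera call.
- bot.close_job(): hands the job in; it is judged then, once.
Trained networks look in the newest picture that a camera, given by its name, has taken for a name from the list of things; names that differ only in an ending like _2 or _b are one class to them, and where a whole thing is asked for, a point or a joint stands for the part that bears it (a point fixed in the world has none). Each returns a list of dicts, best first, with "confidence" (0 to 1); they miss things now and then, are a little off and sometimes report something else, mostly with a low value. They report only what shows in the picture. A call takes as long as a camera call.
- bot.find_in(camera, label): "bbox" ([centre column, centre row, width, height] in pixels, round what is visible of it).
- bot.masks_of(camera, label): "pixels" (420x560 bool, what is visible of it) and "bbox" ([centre column, centre row, width, height] in pixels, round what is visible of it).
The state is a dict: "time": time; "joint_positions": joint angles; "dq": joint speeds; "tau": joint torques, N m; "tool_pos": TCP position; "tcp_rot": TCP orientation; "contact_force": force on the tool from outside, world axes, zero at the start; "moment": the same for the moment, N m; "grip_width": finger opening in mm; "finger_force": force on a finger pad.
Only numpy, scipy, OpenCV 4.12 (cv2) and the standard library are available. Lean on these libraries where they do the work, as an engineer would, in place of code of your own. Each camera call takes 0.05 s, during which the arm holds its last target. There are 200 camera calls.

## Working session

There is one attempt and no reset: what is moved stays moved. The work goes in short steps, Python scripts to look and compute and a tool call to move; the robot and the scene stay as the last step left them, time stands still between calls to the robot, and variables do not carry over. Pictures are saved under pics/ and viewed, at most 10 in all, crops included, and the job is handed in when it is done.

Besides the shell and the picture viewer there is one more tool, called after "Call:" in YAML: its name, and indented under it one key for each argument. jog_arm: Moves the arm, as the interface text tells. Its arguments: {"type":"object","properties":{"dp":{"type":"array"},"twist":{"type":"array"},"jaw":{"type":"number"}},"required":["dp","twist"]}

```bash
mkdir -p pics; ls; python3 - <<'E'
from plant import bot
import cv2,numpy as np
o=bot.get_obs();print({k:np.round(v,3).tolist() for k,v in o.items()})
for c in("side","top"):
    im=bot.capture(c);cv2.imwrite(f"pics/{c}0.png",im)
    p=bot.camera_params(c);print(c,{k:np.round(v,3).tolist() for k,v in p.items()})
    for l in("case","lid","left_button","right_button","left_tip","right_tip","left_strike","right_strike","chuck_center","carton_center","block_center"):
        print(l,[(np.round(d["bbox"],1).tolist(),round(d["confidence"],2)) for d in bot.find_in(c,l)[:3]])
E
```

```text
pics
{'time': 0.0, 'joint_positions': [-1.363, 0.343, 1.525, 0.0, 1.275, -0.146], 'dq': [-0.001, -0.001, -0.001, 0.001, -0.0, -0.0], 'tau': [-0.001, -43.125, -24.422, 0.072, 0.056, -0.0], 'tool_pos': [181.815, -492.107, 226.066], 'tcp_rot': [-3.14, -0.0, 0.354], 'contact_force': [0.396, 0.267, 0.515], 'moment': [-0.025, -0.006, -0.035], 'finger_force': 0.0, 'grip_width': 91.733}
side {'fx': 488.25, 'fy': 488.25, 'cx': 277.46, 'cy': 205.679, 'R': [[-0.997, -0.072, -0.008], [-0.061, 0.893, -0.447], [0.039, -0.445, -0.895]], 't': [556.056, 51.391, 990.284]}
case [([266.1, 203.8, 134.1, 134.6], 0.83)]
lid [([258.2, 196.3, 120.2, 123.3], 0.81)]
left_button [([273.1, 216.9, 28.1, 34.4], 0.81)]
right_button [([292.5, 168.9, 13.7, 33.3], 0.77)]
left_tip [([271.4, 215.8, 27.3, 31.0], 0.53)]
right_tip [([291.9, 169.4, 12.1, 31.9], 0.61), ([263.6, 203.6, 126.9, 143.4], 0.48)]
left_strike [([265.0, 201.9, 136.7, 141.9], 0.76)]
right_strike [([264.1, 202.4, 133.1, 141.5], 0.56)]
chuck_center [([253.9, 290.4, 21.5, 27.9], 0.58)]
carton_center [([200.4, 278.5, 31.7, 38.4], 0.85)]
block_center [([29
[... 153 characters left out ...]
78, -0.001, -0.997]], 't': [-30.519, 560.256, 983.012]}
case [([272.5, 202.3, 136.6, 119.2], 0.93), ([198.6, 150.6, 29.6, 29.9], 0.59)]
lid [([273.2, 197.1, 138.7, 107.3], 0.85)]
left_button [([239.0, 210.6, 33.8, 20.6], 0.73)]
right_button [([292.4, 225.3, 32.0, 17.3], 0.61)]
left_tip [([239.4, 209.1, 31.0, 23.3], 0.53), ([271.9, 205.9, 138.3, 119.2], 0.52)]
right_tip [([295.1, 228.8, 34.0, 16.7], 0.58)]
left_strike [([272.3, 204.1, 134.2, 123.0], 0.89)]
right_strike [([271.1, 204.4, 140.3, 120.7], 0.62)]
chuck_center [([189.9, 199.7, 28.3, 20.2], 0.66)]
carton_center [([199.2, 148.9, 31.0, 30.5], 0.72)]
block_center [([353.1, 226.1, 36.5, 28.0], 0.82), ([272.5, 203.8, 140.4, 117.9], 0.34)]
```

```bash
python3 - <<'E'
import cv2
for c,(x,y) in dict(side=(170,100),top=(165,120)).items():
    im=cv2.imread(f"pics/{c}0.png")[y:y+220 if c=="side" else y+150,x:x+200 if c=="side" else x+220]
    im=cv2.resize(im,None,fx=2.7 if c=="side" else 3.6,fy=2.7 if c=="side" else 3.6,interpolation=cv2.INTER_CUBIC)
    print(im.shape);cv2.imwrite(f"pics/{c}0c.png",im)
E
```

```text
(594, 540, 3)
(540, 792, 3)
```

View pics/side0c.png

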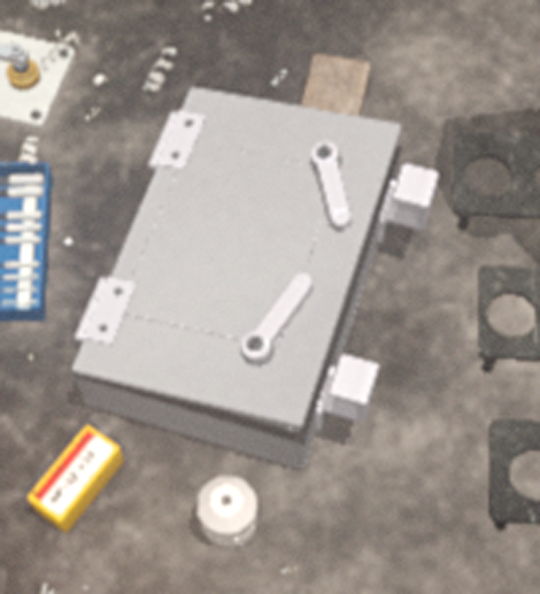

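View pics/top0c.png

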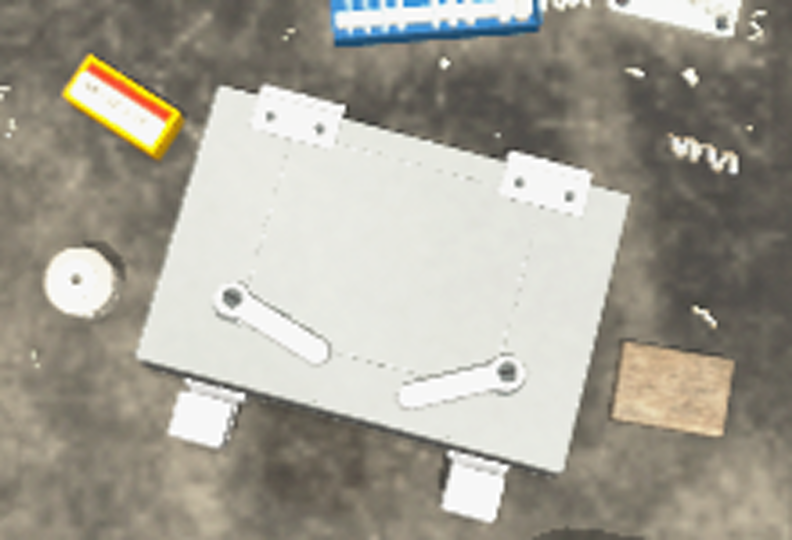

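The pictures show the case turned clockwise, with both bars pointing inward, hinges at the back and strikes at the front. In the top crop the pivots are at (232,297) and (508,371), the tips near (323,353) and (405,400). I'll fit the case pose, lid angle and button angles to points from both views.

```bash
cat > geo.py <<'E'
from plant import bot
import numpy as np
P={c:bot.camera_params(c) for c in("side","top")}
def proj(c,X):
    p=P[c];Y=np.asarray(p["R"])@X+np.asarray(p["t"]);return np.array([p["fx"]*Y[0]/Y[2]+p["cx"],p["fy"]*Y[1]/Y[2]+p["cy"]])
def rz(a):
    return np.array([[np.cos(a),-np.sin(a),0],[np.sin(a),np.cos(a),0],[0,0,1]])
def lidpt(X,a):  # case-frame point of shut lid -> opened by a
    d=np.array([X[0]-85,0,X[2]-60.]);c,s=np.cos(a),np.sin(a)
    return np.array([85+c*d[0]+s*d[2],X[1],60-s*d[0]+c*d[2]])
def world(p,X): return rz(p[2])@X+np.array([p[0],p[1],0])
def button(side,th,r,z=66+11.5):
    return np.array([-40-r*np.cos(th),side*(80-r*np.sin(th)),z])
E
python3 - <<'E'
from geo import *
from scipy.optimize import least_squares
O=[]
def add(c,u,v,f,w=1):
    k,ox,oy=(2.7,170,100) if c=="side" else (3.6,165,120)
    O.append((c,np.array([(u+.5)/k-.5+ox,(v+.5)/k-.5+oy]),f,w))
L=lambda x,y,z=66:(lambda q:lidpt(np.array([x,y,z]),q[3]))
B=lambda s,r:(lambda q:lidpt(button(s,q[4] if s>0 else q[5],r),q[3]))
F=lambda x,y,z:(lambda q:np.array([x,y,z]))
for c,u,v,f,w in[("top",218,87,L(85,125),1),("top",628,195,L(85,-125),1),("top",138,357,L(-85,125),1),("top",564,470,L(-85,-125),1),
 ("top",232,297,B(1,0),1),("top",508,371,B(-1,0),1),("top",329,357,B(1,63),1),("top",399,402,B(-1,63),1),
 ("top",204,417,F(-106,80,85),.4),("top",475,488,F(-106,-80,85),.4),
 ("side",75,368,L(85,125),1),("side",190,88,L(85,-125),1),("side",400,122,L(-85,-125),1),("side",300,425,L(-85,125),1),
 ("side",256,345,B(1,0),1),("side",324,151,B(-1,0),1),("side",309,274,B(1,63),1),("side",342,227,B(-1,63),1),
 ("side",355,379,F(-106,80,85),.4),("side",416,185,F(-106,-80,85),.4)]: add(c,u,v,f,w)
fun=lambda q:np.concatenate([w*(proj(c,world(q,f(q)))-m) for c,m,f,w in O])
r=least_squares(fun,[500,0,-.27,.14,1.2,1.2],loss="soft_l1",x_scale=[100,100,.1,.1,.1,.1])
print(np.round(r.x,3));print(np.round(fun(r.x).reshape(-1,2),1).tolist())
J=np.linalg.inv(r.jac.T@r.jac);print(np.sqrt(np.diag(J))*.7)
np.save("pose.npy",r.x)
# shut: lid only
q=r.x
for s,t in((1,q[4]),(-1,q[5])): print("tip",np.round(world(q,lidpt(button(s,t,63,72.5),q[3])),1),"case",np.round(button(s,t,63),1))
def tri(a,b):
    A=[];d=[]
    for c,uv in(("side",a),("top",b)):
        p=P[c];R=np.asarray(p["R"]);ray=R.T@np.array([(uv[0]-p["cx"])/p["fx"],(uv[1]-p["cy"])/p["fy"],1]);A.append(ray);d.append(-R.T@np.asarray(p["t"]))
    M=np.stack([A[0],-A[1]],1);k=np.linalg.lstsq(M,d[1]-d[0],rcond=None)[0];return (d[0]+k[0]*A[0]+d[1]+k[1]*A[1])/2
for n,a,b in(("lp",(256,345),(232,297)),("rp",(324,151),(508,371)),("lt",(309,274),(329,357)),("rt",(342,227),(399,402))):
    print(n,np.round(tri((np.array(a)+.5)/2.7-.5+[170,100],(np.array(b)+.5)/3.6-.5+[165,120]),1))
E
```

```text
[ 5.90956e+02 -1.25170e+01 -2.30000e-01  1.45000e-01  1.27300e+00
  1.06800e+00]
[[0.1, -1.5], [1.1, -1.3], [-0.9, -0.3], [0.2, 0.1], [0.2, -0.1], [0.1, -0.3], [-0.3, -0.5], [0.2, -1.7], [-0.2, 0.1], [0.1, 0.3], [-0.8, 1.1], [0.4, -0.3], [0.8, 0.3], [1.3, 0.2], [0.7, -0.2], [0.5, 0.7], [0.2, 0.1], [0.7, -1.2], [0.2, -0.1], [0.1, -0.1]]
[0.56502113 0.53340118 0.00382479 0.01025345 0.01914669 0.02650069]
tip [541.8  19.3  93.1] case [-58.5  19.8  77.5]
tip [520.1 -21.4  94.8] case [-70.4 -24.8  77.5]
lp [574.5  74.1  95.1]
rp [537.6 -81.7  98.4]
lt [542.2  18.5  96.8]
rt [519.9 -21.5  94.5]
```

Call:
jog_arm:
  dp:
    - [0,0,0]
    - [0,0,0]
    - [0,0,0]
    - [0,0,0]
    - [0.022,-0.05,0]
    - [0.022,-0.05,0]
    - [0.022,-0.05,0]
    - [0.022,-0.05,0]
    - [0.022,-0.05,0]
    - [0.022,-0.05,0]
  twist: [8.4,8.4,8.4,8.3,0,0,0,0,0,0]
  jaw: 0

```text
time: 2.45
tool_pos: [380.0, -229.2, 227.0]
tcp_rot: [3.141, -0.001, -0.231]
contact_force: [0.6, -0.7, -0.1]
grip_width: 1.0
finger_force: 0.0
```

Call:
jog_arm:
  dp:
    - [0.022,-0.05,0]
    - [0.022,-0.05,0]
    - [0.022,-0.05,0]
    - [0.022,-0.05,0]
    - [0.022,-0.05,0]
    - [0.022,-0.046,0]
    - [0,0,0]
    - [0,0,0]
  twist: [0,0,0,0,0,0,0,0]

```text
time: 3.45
tool_pos: [575.0, 27.2, 226.4]
tcp_rot: [3.141, 0.001, -0.23]
contact_force: [0.0, -0.0, -0.1]
grip_width: 0.5
finger_force: 0.0
```

Call:
jog_arm:
  dp:
    - [0,0,0.06]
    - [0,0,0.05]
    - [0,0,0.012]
    - [0,0,0]
  twist: [0,0,0,0]

```text
time: 3.95
tool_pos: [575.5, 26.5, 105.4]
tcp_rot: [3.141, -0.0, -0.232]
contact_force: [-0.1, -0.4, 0.9]
grip_width: 0.3
finger_force: 0.0
```

```bash
python3 - <<'E'
from geo import *
import cv2
a=bot.capture("side")[120:280,200:360];b=bot.capture("top")[140:300,190:350]
cv2.imwrite("pics/p1.png",cv2.resize(np.hstack([a,b]),None,fx=2.5,fy=2.5,interpolation=cv2.INTER_CUBIC))
t=bot.get_obs()["tool_pos"];print(t,proj("side",np.array(t)),proj("top",np.array(t)))
E
```

```text
[576.68554005  26.73501657 106.98395741] [265.66398871 201.55097555] [252.30605954 200.82263265]
```

View pics/p1.png

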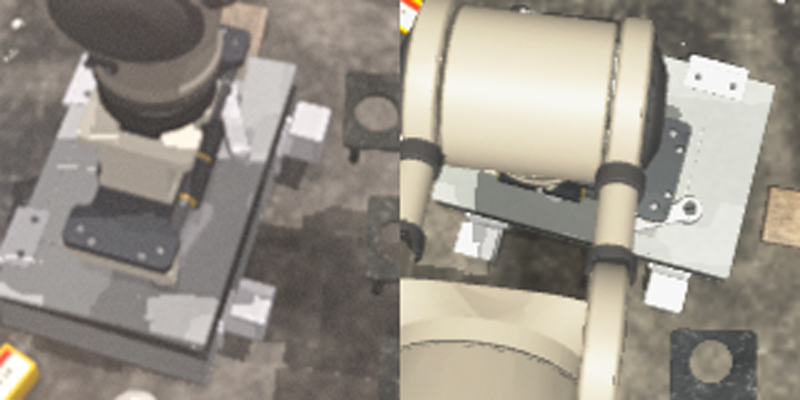

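The arm hides the buttons from both cameras: the side view shows only the gripper body over the lid, and the top view only the right pivot at about (690,208). From here I go by geometry and force, and come down slowly.

Call:
jog_arm:
  dp:
    - [0,0,0.01]
    - [0,0,0.01]
    - [0,0,0.006]
    - [0,0,0.004]
    - [0,0,0]
  twist: [0,0,0,0,0]

```text
time: 4.68
tool_pos: [575.0, 27.4, 74.5]
tcp_rot: [3.141, 0.001, -0.231]
contact_force: [-1.0, 0.3, 1.4]
grip_width: 0.4
finger_force: 1.0
```

Call:
jog_arm:
  dp:
    - [0,0,0.003]
    - [0,0,0.003]
    - [0,0,0]
  twist: [0,0,0]

```text
time: 5.05
tool_pos: [574.9, 27.4, 69.0]
tcp_rot: [3.141, 0.001, -0.231]
contact_force: [-3.6, 0.4, 5.1]
grip_width: 0.5
finger_force: 2.8
```

Call:
jog_arm:
  dp:
    - [0,0,0.002]
    - [0,0,0.001]
    - [0,0,0]
  twist: [0,0,0]

```text
time: 5.42
tool_pos: [574.7, 27.5, 66.5]
tcp_rot: [3.141, 0.001, -0.231]
contact_force: [-6.4, 1.6, 9.4]
grip_width: 0.7
finger_force: 4.9
```

Call:
jog_arm:
  dp:
    - [0,0,0.001]
    - [0,0,0]
  twist: [0,0]

```text
time: 5.68
tool_pos: [574.7, 27.5, 66.2]
tcp_rot: [3.141, 0.001, -0.231]
contact_force: [-7.5, 0.1, 14.9]
grip_width: 0.7
finger_force: 7.4
```

Call:
jog_arm:
  dp:
    - [0,0,0.001]
    - [0,0,0]
  twist: [0,0]

```text
time: 5.92
tool_pos: [574.8, 27.5, 66.1]
tcp_rot: [3.142, 0.0, -0.231]
contact_force: [-10.3, 0.2, 21.0]
grip_width: 0.3
finger_force: 10.8
```

Call:
jog_arm:
  dp:
    - [-0.003,0,0]
    - [-0.004,0,0]
    - [-0.004,0,0]
    - [0,0,0]
  twist: [0,0,0,0]

```text
time: 6.42
tool_pos: [568.6, 29.2, 66.2]
tcp_rot: [-3.14, -0.01, -0.231]
contact_force: [4.8, -0.6, 9.3]
grip_width: 0.8
finger_force: 5.3
```

Call:
jog_arm:
  dp:
    - [0,0,0.001]
    - [0,0,0.001]
    - [0,0,0]
  twist: [0,0,0]

```text
time: 6.8
tool_pos: [568.7, 29.2, 66.0]
tcp_rot: [-3.14, -0.011, -0.231]
contact_force: [-1.4, -0.5, 24.1]
grip_width: 0.2
finger_force: 12.4
```

Call:
jog_arm:
  dp:
    - [-0.004,0,0]
    - [-0.004,0,0]
    - [-0.004,0,0]
    - [0,0,0]
  twist: [0,0,0,0]

```text
time: 7.3
tool_pos: [560.3, 31.5, 66.2]
tcp_rot: [-3.139, -0.018, -0.231]
contact_force: [9.4, -1.9, 15.6]
grip_width: 0.2
finger_force: 8.0
```

Call:
jog_arm:
  dp:
    - [-0.004,0,0.0006]
    - [-0.004,0,0.0006]
    - [-0.004,0,0.0006]
    - [0,0,0]
  twist: [0,0,0,0]

```text
time: 7.8
tool_pos: [551.8, 33.8, 66.1]
tcp_rot: [-3.138, -0.026, -0.231]
contact_force: [13.9, -3.0, 21.3]
grip_width: 0.5
finger_force: 10.8
```

Call:
jog_arm:
  dp:
    - [-0.004,0,0.0005]
    - [-0.004,0,0.0005]
    - [-0.004,0,0.0005]
    - [0,0,0]
  twist: [0,0,0,0]

```text
time: 8.3
tool_pos: [542.8, 36.2, 66.0]
tcp_rot: [-3.137, -0.032, -0.231]
contact_force: [18.3, -3.4, 26.4]
grip_width: 0.0
finger_force: 13.5
```

Call:
jog_arm:
  dp:
    - [0,-0.004,0]
    - [0,-0.004,0]
    - [0,-0.004,0]
    - [0,0,0]
  twist: [0,0,0,0]

```text
time: 8.8
tool_pos: [540.8, 44.5, 65.8]
tcp_rot: [3.138, -0.022, -0.23]
contact_force: [1.5, -22.5, 40.2]
grip_width: 0.6
finger_force: 20.5
```

Call:
jog_arm:
  dp:
    - [0,-0.004,0]
    - [0,-0.003,0]
    - [0,0,0]
  twist: [0,0,0]

```text
time: 9.18
tool_pos: [540.9, 50.2, 65.8]
tcp_rot: [3.136, -0.019, -0.229]
contact_force: [-3.0, -27.5, 44.2]
grip_width: 0.7
finger_force: 22.6
```

Call:
jog_arm:
  dp:
    - [0,0,-0.0015]
    - [0,0,-0.001]
    - [0,0,0]
  twist: [0,0,0]

```text
time: 9.55
tool_pos: [540.2, 52.8, 66.0]
tcp_rot: [3.14, -0.016, -0.23]
contact_force: [2.5, -14.4, 26.1]
grip_width: 0.5
finger_force: 13.7
```

Call:
jog_arm:
  dp:
    - [0,-0.002,0]
    - [0,-0.002,0]
    - [0,0,0]
  twist: [0,0,0]

```text
time: 9.93
tool_pos: [540.1, 56.1, 65.9]
tcp_rot: [3.138, -0.014, -0.23]
contact_force: [-0.5, -19.0, 29.2]
grip_width: 0.2
finger_force: 15.2
```

Call:
jog_arm:
  dp:
    - [0,-0.002,0]
    - [0,-0.002,0]
    - [0,0,0]
  twist: [0,0,0]

```text
time: 10.3
tool_pos: [540.3, 59.7, 65.9]
tcp_rot: [3.137, -0.013, -0.23]
contact_force: [-3.5, -20.8, 32.5]
grip_width: 0.8
finger_force: 16.5
```

Call:
jog_arm:
  dp:
    - [0,-0.002,-0.0005]
    - [0,-0.002,-0.0005]
    - [0,0,0]
  twist: [0,0,0]

```text
time: 10.68
tool_pos: [540.4, 61.2, 66.0]
tcp_rot: [3.133, -0.011, -0.23]
contact_force: [-4.1, -32.5, 26.4]
grip_width: 0.5
finger_force: 21.2
```

Call:
jog_arm:
  dp:
    - [0,-0.002,-0.0003]
    - [0,-0.001,-0.0003]
    - [0,0,0]
  twist: [0,0,0]

```text
time: 11.05
tool_pos: [540.4, 61.6, 66.0]
tcp_rot: [3.129, -0.01, -0.23]
contact_force: [-4.6, -44.2, 23.5]
grip_width: -0.0
finger_force: 23.4
```

The sideways force jumped while the tool stood still, so the left bar is against its stop. I'll back off inward and lift.

Call:
jog_arm:
  dp:
    - [0,0.005,0]
    - [0,0.006,-0.001]
    - [0,0.006,-0.002]
    - [0,0,0]
  twist: [0,0,0,0]

```text
time: 11.55
tool_pos: [535.6, 53.9, 67.0]
tcp_rot: [-3.141, -0.005, -0.231]
contact_force: [1.2, -1.3, 8.1]
grip_width: 0.1
finger_force: 3.9
```

Call:
jog_arm:
  dp:
    - [0,0,-0.01]
    - [0,0,-0.03]
    - [0.03,0.04,-0.04]
    - [0.03,0.05,0]
    - [0,0.05,0]
    - [0,0,0]
  twist: [0,0,0,0,0,0]

```text
time: 12.3
tool_pos: [558.8, -97.4, 144.6]
tcp_rot: [3.141, 0.0, -0.235]
contact_force: [-0.3, -0.1, 0.3]
grip_width: 0.4
finger_force: 0.0
```

```bash
python3 - <<'E'
from geo import *
import cv2
a=bot.capture("side")[120:280,200:360];b=bot.capture("top")[140:300,190:350]
cv2.imwrite("pics/p2.png",cv2.resize(np.hstack([a,b]),None,fx=2.5,fy=2.5,interpolation=cv2.INTER_CUBIC))
E
```

```text
(no output)
```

View pics/p2.png

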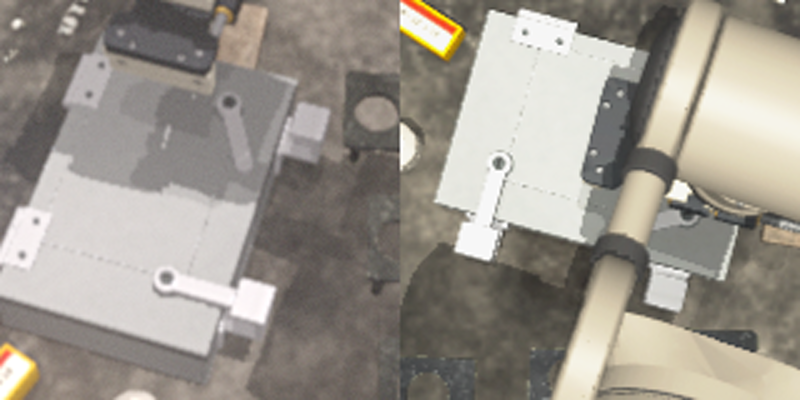

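The picture shows the left bar straight forward under its strike (side view about (165,278) to (250,300)), with the lid held nearly flat. The right bar is still inward at about (230,100) to (245,165). Now the right one.

Call:
jog_arm:
  dp:
    - [-0.01,-0.029,0]
    - [-0.01,-0.029,0]
    - [0,0,0.04]
    - [0,0,0.014]
    - [0,0,0.01]
    - [0,0,0.005]
    - [0,0,0]
  twist: [0,0,0,0,0,0,0]

```text
time: 13.28
tool_pos: [553.4, -33.6, 75.8]
tcp_rot: [3.142, -0.001, -0.231]
contact_force: [1.1, -0.8, 0.4]
grip_width: 0.4
finger_force: 0.0
```

Call:
jog_arm:
  dp:
    - [0,0,0.003]
    - [0,0,0.002]
    - [0,0,0]
  twist: [0,0,0]

```text
time: 13.65
tool_pos: [553.1, -33.4, 70.5]
tcp_rot: [3.141, -0.0, -0.231]
contact_force: [-0.7, -0.1, 0.3]
grip_width: 0.3
finger_force: 0.0
```

Call:
jog_arm:
  dp:
    - [0,0,0.002]
    - [0,0,0.002]
    - [0,0,0.001]
    - [0,0,0]
  twist: [0,0,0,0]

```text
time: 14.15
tool_pos: [553.2, -33.3, 66.5]
tcp_rot: [3.141, -0.001, -0.231]
contact_force: [-2.9, -1.3, 8.9]
grip_width: 0.3
finger_force: 4.2
```

Call:
jog_arm:
  dp:
    - [0,0,0.001]
    - [0,0,0.0005]
    - [0,0,0]
  twist: [0,0,0]

```text
time: 14.52
tool_pos: [553.3, -33.3, 66.1]
tcp_rot: [3.141, -0.001, -0.231]
contact_force: [-5.9, 1.0, 17.0]
grip_width: 0.3
finger_force: 8.7
```

Call:
jog_arm:
  dp:
    - [0,0,0.001]
    - [-0.004,0,0.0006]
    - [-0.004,0,0.0006]
    - [-0.004,0,0.0006]
    - [0,0,0]
  twist: [0,0,0,0,0]

```text
time: 15.15
tool_pos: [549.1, -32.3, 66.1]
tcp_rot: [-3.141, -0.019, -0.231]
contact_force: [10.7, -2.8, 17.8]
grip_width: -0.0
finger_force: 8.7
```

Call:
jog_arm:
  dp:
    - [-0.004,0,0.0005]
    - [-0.004,0,0.0005]
    - [-0.004,0,0.0005]
    - [0,0,0]
  twist: [0,0,0,0]

```text
time: 15.65
tool_pos: [540.2, -30.1, 66.1]
tcp_rot: [-3.141, -0.026, -0.231]
contact_force: [15.6, -2.1, 21.8]
grip_width: 0.5
finger_force: 11.4
```

Call:
jog_arm:
  dp:
    - [-0.004,0,0.0003]
    - [-0.004,0,0.0003]
    - [-0.004,0,0.0003]
    - [-0.003,0,0]
    - [0,0,0]
  twist: [0,0,0,0,0]

```text
time: 16.27
tool_pos: [527.4, -27.0, 66.0]
tcp_rot: [-3.14, -0.03, -0.231]
contact_force: [17.5, -3.0, 26.4]
grip_width: 0.5
finger_force: 13.5
```

Call:
jog_arm:
  dp:
    - [0,0.004,-0.0005]
    - [0,0.004,-0.0005]
    - [0,0.004,-0.0005]
    - [0,0,0]
  twist: [0,0,0,0]

```text
time: 16.77
tool_pos: [520.1, -35.2, 66.0]
tcp_rot: [-3.137, -0.019, -0.232]
contact_force: [8.4, 11.7, 29.1]
grip_width: 0.7
finger_force: 14.9
```

Call:
jog_arm:
  dp:
    - [0,0.004,-0.0005]
    - [0,0.004,-0.0005]
    - [0,0.004,-0.0004]
    - [0,0,0]
  twist: [0,0,0,0]

```text
time: 17.27
tool_pos: [514.9, -46.3, 66.0]
tcp_rot: [-3.138, -0.013, -0.232]
contact_force: [4.8, 13.5, 25.6]
grip_width: 0.1
finger_force: 12.8
```

Call:
jog_arm:
  dp:
    - [0,0.003,-0.0002]
    - [0,0.003,-0.0002]
    - [0,0,0]
  twist: [0,0,0]

```text
time: 17.65
tool_pos: [512.8, -51.9, 66.0]
tcp_rot: [-3.138, -0.011, -0.232]
contact_force: [4.5, 14.0, 24.1]
grip_width: -0.0
finger_force: 12.2
```

Call:
jog_arm:
  dp:
    - [0,0.002,-0.0001]
    - [0,0.002,-0.0001]
    - [0,0,0]
  twist: [0,0,0]

```text
time: 18.02
tool_pos: [512.1, -54.3, 66.1]
tcp_rot: [-3.135, -0.011, -0.232]
contact_force: [5.2, 21.5, 22.9]
grip_width: 0.5
finger_force: 15.8
```

Call:
jog_arm:
  dp:
    - [0,0.002,0]
    - [0,0.001,0]
    - [0,0,0]
  twist: [0,0,0]

```text
time: 18.4
tool_pos: [511.8, -55.0, 66.1]
tcp_rot: [-3.132, -0.011, -0.233]
contact_force: [9.1, 32.0, 22.1]
grip_width: 0.2
finger_force: 19.1
```

Call:
jog_arm:
  dp:
    - [0,0.0015,0]
    - [0,0,0]
  twist: [0,0]

```text
time: 18.65
tool_pos: [511.7, -55.4, 66.1]
tcp_rot: [-3.131, -0.011, -0.233]
contact_force: [11.4, 38.5, 22.1]
grip_width: 0.0
finger_force: 22.0
```

Call:
jog_arm:
  dp:
    - [0,-0.005,0]
    - [0,-0.006,-0.001]
    - [0,-0.006,-0.002]
    - [0,0,-0.01]
    - [0,0,-0.03]
    - [0,0,-0.05]
    - [0,0,-0.05]
    - [0,0,0]
  twist: [0,0,0,0,0,0,0,0]

```text
time: 19.65
tool_pos: [512.1, -45.8, 209.4]
tcp_rot: [3.142, -0.008, -0.231]
contact_force: [-0.0, -0.3, 0.1]
grip_width: -0.1
finger_force: 0.0
```

Call:
jog_arm:
  dp:
    - [0,0.05,0]
    - [0,0.05,0]
    - [0,0.05,0]
    - [0,0.05,0]
    - [0,0.05,0]
    - [0,0.05,0]
    - [0,0,0]
  twist: [0,0,0,0,0,0,0]

```text
time: 20.52
tool_pos: [439.8, -339.9, 203.7]
tcp_rot: [-3.141, 0.002, -0.235]
contact_force: [-0.4, 1.1, -0.6]
grip_width: 0.1
finger_force: 0.0
```

```bash
python3 - <<'E'
from geo import *
import cv2
a=bot.capture("side")[120:310,190:350];b=bot.capture("top")[130:320,180:380]
cv2.imwrite("pics/p3.png",cv2.resize(np.hstack([a,b]),None,fx=2.2,fy=2.2,interpolation=cv2.INTER_CUBIC))
E
```

```text
(no output)
```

View pics/p3.png

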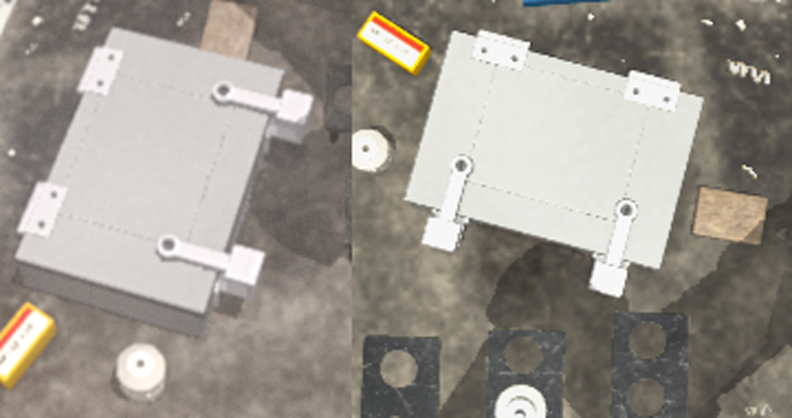

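In both views the two bars point straight forward under their strikes, parallel to the case sides. In the top view they run from (460,165) to (445,228) and from (626,210) to (612,268). The lid is flat, the bystanders are where they were, and the arm is clear. Handing in.

```bash
python3 -c "
from plant import bot
print(bot.close_job())"
```

```text
the job is handed in; nothing more can be done
None
```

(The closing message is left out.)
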